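# Rehang the lift-off door of the sample cabinet

## Robot

A 7-joint arm with a two-finger parallel gripper is mounted at the origin on the work surface. World frame = base frame: x ahead of the robot, y to its left, z up, the work surface at z = 0. Lengths are in m, angles in rad, forces in N, time in s.
With the tool pointing down it reaches from about 0.425 to 0.925 m from the base axis. Payload 6.8 kg.
Tool frame: the origin (TCP) lies between the finger pads; the fingertips stand 22 mm ahead of it and the grasp point (between the pads) lies 3 mm ahead of it (robot.tips_ahead is the distance from the TCP to the fingertips, in m); z points along the fingers, y is the line along which they close (so a half turn about z gives the same grasp; the last joint's range is limited). The gripper opens to 88 mm and grips with 3 to 60 N. Pads are 20 mm wide; open, the fingers measure 115 mm over their backs; the gripper's body (75 mm by 178 mm) begins 61 mm behind the grasp point.
Start: joints at [1.145, 0.477, 0.022, 1.555, -0.011, 1.109, -0.083], TCP at [0.211, -0.641, 0.207] pointing down, gripper open.
Joint ranges: [-2.96, 2.96], [-0.34, 2.1], [-1.41, 1.46], [0.24, 2.44], [-1.37, 4.51], [0.17, 1.92], [-2.96, 2.96]. Speed limits (rad/s): [2.39, 2.39, 3.14, 3.14, 3.14, 3.14, 3.14].

## Interface

Orientations are given as [roll, pitch, yaw] about the fixed x, y, z axes, in that order (R = Rz(yaw) Ry(pitch) Rx(roll)).
In Python, from bench import robot, hand, kin, eyes, nets, status gives the robot as it stands. The module is installed in compiled form; this text tells all that it offers. Calls block until the motion is done:
- robot.move_ptp(position, orientation): joint-space move of the TCP to a pose.
- robot.movel(position, vel=0.15, rotation=None, force_limit=None): straight line of the TCP; rotation=None keeps the orientation; vel is the mean speed in m/s. With force_limit (N) it stops when the force on the tool has changed by that much, and returns True; else False.
- robot.goto_joints(angles): joint-space move.
- hand.gripper_to(opening): finger opening in m; the grip force is fixed at half the most; returns when the fingers have stopped.
- robot.sleep(seconds).
- kin.solve_ik(position, orientation): joint angles nearest the present ones, or None.
- eyes.grab_frame(name): name is "scene" or "top"; returns a dict with "frame" (384x512x3 uint8, red, green, blue), "depth" (384x512 float32, m along the optical axis (not along the pixel's ray), 0 where there is no reading), "fx", "fy", "cx", "cy" (pixels), "distortion" ([k1, k2, p1, p2, k3] as OpenCV has them; the pictures are not rectified), "R" (3x3) and "t" (3): a world point X has camera coordinates R X + t. Camera axes: x right, y down, z forward; pixel columns grow to the right and rows downward; lengths in m; the calibration is good to about 2 mm. A picture is of the moment at which its call begins.
A pose or a line that the arm cannot do raises robot.IKError and nothing moves.
- robot.finish_job(): hands the job in; it is judged then, once.
Trained networks look in a picture, given as the dict that the camera call returned (one of the last four; its "shot" number tells which), for a name from the list of things; names that differ only in an ending like _2 or _b are one class to them, and where a whole thing is asked for, a point or a joint stands for the part that bears it (a point fixed in the world has none). Each returns a list of dicts, best first, with "confidence" (0 to 1); they miss things now and then, are a little off and sometimes report something else, mostly with a low value. They report only what shows in the picture. A call takes as long as a camera call. They do not tell look-alikes from the thing itself.
- nets.search_frame(target, picture): "position" ([column, row] as shares, 0 to 1, of the picture: columns of its width, rows of its height, amid what is visible of it).
- nets.regions_of(target, picture): "mask" (384x512 bool, what is visible of it) and "position" ([column, row] as shares, 0 to 1, of the picture: columns of its width, rows of its height, amid what is visible of it).
Readings, each from a call of its own:
- status.read_time(): time.
- status.read_joint_positions(): joint angles.
- status.read_dq(): joint speeds.
- status.read_tau(): joint torques, N m.
- status.read_tcp_pos(): TCP position.
- status.read_tcp_rot(): TCP orientation.
- status.read_force(): force on the tool from outside, world axes, zero at the start.
- status.read_torque(): the same for the moment, N m.
- status.read_opening(): finger opening in m.
- status.read_finger_force(): force on a finger pad.
Only numpy, scipy, OpenCV 4.12 (cv2) and the standard library are available. Lean on these libraries where they do the work, as an engineer would, in place of code of your own. Each camera call takes 0.05 s, during which the arm holds its last target. There are 200 camera calls.

## Task

Take the cabinet door with the two hinge knuckles out of the rack, hold it open and about square to the cabinet front, lower it gently so both knuckles go fully down onto their hinge pins before you let go, and then push the door shut against the cabinet. The hinge strip is screwed on somewhere along its slots, so feel for the pins. Leave the spare plate, the bottle and the beaker where they stand.

Things in the scene. Friction and masses are not known exactly. Their poses are not given: they have to be found in the camera images.
- cabinet: Fixed grey open-fronted sample cabinet, 160 deep (x) x 220 wide (y) x 210 mm high; origin under its centre. Its open front faces its own -x, at x = -80; the hinge is at its -y edge. Rubber bumpers 8 mm proud of the front stop the shut door. Shut, the door's axes are parallel to the cabinet's; opened square, a quarter turn, the door's -y (its knuckle edge) points along the cabinet's +x.
- hinge_upper (a point): NOMINAL foot of the upright upper hinge pin, on top of the lug (8 mm radius, 10 thick) that bears the knuckle; (-94, -102, 145) mm in the cabinet's frame. Pin: 9 mm thick, 14 high, the top 2 mm taper to 7.4. Both pins are on one steel strip set along slots: the true pins lie up to 9 mm off nominal, both alike, along the cabinet's y only, rigidly. This reading does not show it: feel or look.
- hinge_lower (a point): The same for the lower pin, 100 mm straight below, on the same axis and with the same offset: (-94, -102, 45) mm in the cabinet's frame. As the pins share one axis, the door comes in sideways, held 14 to 68 mm above its home height, with the upper knuckle above the upper pin and the lower knuckle between lower pin and upper lug, and then goes down.
- door_center (a point): Centre of the loose grey door, half-way up: flat panel 12 thick (x) x 180 wide (y) x 170 high (z), upright in one of the rack's two slots, lower edge 12 mm above the bench. The -y edge has the knuckles; the front (-x) has an upright bar handle 30 mm out, at y = +66, from 45 below to 35 mm above the centre. The top edge can be pinched across the 12 mm.
- knuckle_upper (a point): Centre of the lower mouth of the door's upper hinge knuckle: an upright steel tube 22 mm high, 19 mm outside and 11 mm inside diameter, on the door's -y edge. It lies at (0, -106, 40) mm from the door centre in the door's axes.
- knuckle_lower (a point): The same for the lower knuckle, at (0, -106, -60) mm from the door centre.
- rack: Fixed white plastic rack, base 150 (x) x 130 (y) x 12 mm, with two slots along its y at x = -40 and +40 mm between upright fins 55 mm above the base (67 mm above the bench); origin under its centre. The door stands in one slot, the spare plate in the other.
- plate: Bystander: loose plain aluminium shelf plate 12 x 170 x 110 mm standing in the other slot of the rack, its top 122 mm above the bench; no knuckles, no handle. Origin at the centre of its underside.
- bottle: Bystander: amber reagent bottle 68 mm in diameter, 150 mm high; origin under its centre.
- beaker: Bystander: glass beaker 70 mm in diameter, 90 mm high; origin under its centre.
- door: The same door; origin at the centre of its underside, 85 mm below door_center. 0.32 to 0.54 kg, centre of mass within 10 mm of door_center. Home on the pins its lower edge is 20 mm above the bench; it then swings freely on them and stays where it is left.
There are look-alikes about, which are no part of the job. Of the things shaped like the door, the grey one is meant.

How it is judged:
On the way, in this order (a step that is already met when the one before it is completed fails the run):
1. the door is lifted clear of the rack (height (world z) of door above 0.035 m), for 0.1 s.
2. both knuckles are fully down on their pins with the door standing open (at least 45 degrees) and the fingers off it (angle between door's own z axis and vertical below 0.06 rad and x of knuckle_upper in the frame of hinge_upper between -0.004 and 0.004 m and y of knuckle_upper in the frame of hinge_upper between -0.013 and 0.013 m and z of knuckle_upper in the frame of hinge_upper between -0.004 and 0.004 m and x of knuckle_lower in the frame of hinge_lower between -0.004 and 0.004 m and y of knuckle_lower in the frame of hinge_lower between -0.013 and 0.013 m and z of knuckle_lower in the frame of hinge_lower between -0.004 and 0.004 m and angle between the x axis of door and the x axis of cabinet, either way round above 0.785 rad and contact force between the fingers and door below 0.1 N), for 0.2 s.
At the end, for the whole second after the job is handed in: Both knuckle mouths are within 4 mm of their lugs' height and within 4 mm of the hinge axis in the cabinet's x (and 13 mm of nominal in y), the door leans less than 0.06 rad, is shut to within 0.06 rad of the cabinet front, at rest and released (angle between door's own z axis and vertical below 0.06 rad and x of knuckle_upper in the frame of hinge_upper between -0.004 and 0.004 m and y of knuckle_upper in the frame of hinge_upper between -0.013 and 0.013 m and z of knuckle_upper in the frame of hinge_upper between -0.004 and 0.004 m and x of knuckle_lower in the frame of hinge_lower between -0.004 and 0.004 m and y of knuckle_lower in the frame of hinge_lower between -0.013 and 0.013 m and z of knuckle_lower in the frame of hinge_lower between -0.004 and 0.004 m and angle between the x axis of door and the x axis of cabinet, either way round below 0.06 rad and y of door_center in the frame of cabinet above -0.02 m and linear speed of door below 0.02 m/s); the robot touches nothing.
It fails at once if the spare plate, bottle or beaker is moved by more than 25 mm (distance of any of plate, bottle, beaker from where it was at the start of the episode above 0.025 m).
It fails at once if the door is rammed: more than 80 N between door and cabinet (contact force between door and cabinet above 80 N).
It fails at once if the door is let go in mid-air, more than 8 mm above its home height (height (world z) of door above 0.028 m and contact force between the fingers and door below 0.05 N).
It also fails if it takes over 67 s, if anything falls off the work surface, if the arm or the gripper's body presses on something with over 40 N, if the wrist force passes 120 N, or if a joint passes its speed limit or range.

## Working session

There is one attempt and no reset: what is moved stays moved. The work goes in short steps, each a Python script; the robot and the scene stay as the last script left them, time stands still between calls to the robot, and variables do not carry over. Pictures are saved under pics/ and viewed, at most 10 in all, crops included, and the job is handed in when it is done.

```bash
mkdir -p pics; cat > h.py <<'E'
import numpy as np, cv2
from bench import robot, hand, kin, eyes, nets, status
def cloud(p):
    """world xyz per pixel (384x512x3), nan where no depth"""
    K=np.array([[p['fx'],0,p['cx']],[0,p['fy'],p['cy']],[0,0,1]]);D=np.array(p['distortion'],float)
    v,u=np.mgrid[0:384,0:512]
    n=cv2.undistortPointsIter(np.stack([u,v],-1).reshape(-1,1,2).astype(np.float64),K,D,None,None,(3,40,1e-8)).reshape(384,512,2)
    z=np.where(p['depth']>0,p['depth'],np.nan)
    c=np.dstack([n[...,0]*z,n[...,1]*z,z])
    return (c-np.array(p['t']))@np.array(p['R'])
def save(p,name,box=None,f=1):
    im=p['frame'][...,::-1]
    if box: im=im[box[1]:box[3],box[0]:box[2]]
    cv2.imwrite(f'pics/{name}.png',cv2.resize(im,None,fx=f,fy=f,interpolation=cv2.INTER_CUBIC))
E
python3 - <<'E'
from h import *
A=[]
for n in ('scene','top'):
    p=eyes.grab_frame(n); C=cloud(p); A.append(cv2.resize(p['frame'],(400,300)))
    np.savez(f'{n}.npz',C=C,f=p['frame'])
    A[-1]=p['frame']
    for t in ('door','cabinet','rack','plate','bottle','beaker'):
        for r in nets.regions_of(t,p)[:3]:
            m=r['mask']; q=C[m]; q=q[~np.isnan(q[:,0])]
            print(n,t,round(r['confidence'],2),(np.array(r['position'])*[512,384]).round(),m.sum(),np.percentile(q,[2,50,98],axis=0).round(3).tolist() if len(q) else None)
    cv2.imwrite(f'pics/{n}0.png',cv2.resize(p['frame'][...,::-1],(768,576)))
print(status.read_time())
E
```

```text
scene door 0.94 [357. 218.] 1787 [[0.227, 0.225, 0.003], [0.332, 0.249, 0.112], [0.418, 0.269, 0.171]]
scene door 0.76 [275. 268.] 1016 [[0.562, 0.187, 0.012], [0.588, 0.306, 0.153], [0.607, 0.383, 0.183]]
scene door 0.64 [380. 337.] 1346 [[0.316, 0.489, -0.001], [0.421, 0.53, 0.136], [0.5, 0.579, 0.171]]
scene cabinet 0.77 [215.  98.] 6345 [[0.469, -0.341, 0.006], [0.574, -0.228, 0.201], [0.686, -0.164, 0.212]]
scene rack 0.69 [281. 273.] 1268 [[0.51, 0.234, 0.007], [0.55, 0.296, 0.012], [0.624, 0.365, 0.066]]
scene plate 0.8 [306. 267.] 691 [[0.492, 0.237, 0.026], [0.513, 0.32, 0.111], [0.531, 0.4, 0.124]]
scene bottle 0.7 [193. 246.] 761 [[0.728, 0.132, -0.001], [0.76, 0.167, 0.099], [0.799, 0.185, 0.15]]
scene beaker 0.97 [180. 198.] 660 [[0.729, -0.032, 0.0], [0.76, -0.016, 0.053], [0.79, 0.033, 0.089]]
top door 0.95 [128. 248.] 1154 [[0.317, 0.488, 0.001], [0.412, 0.527, 0.112], [0.498, 0.595, 0.174]]
top door 0.63 [217. 267.] 605 [[0.223, 0.218, -0.001], [0.336, 0.242, 0.138], [0.42, 0.271, 0.174]]
top door 0.58 [200. 191.] 444 [[0.565, 0.189, -0.0], [0.584, 0.297, 0.179], [0.605, 0.385, 0.187]]
top cabinet 0.65 [376. 192.] 4875 [[0.463, -0.343, 0.018], [0.57, -0.243, 0.211], [0.677, -0.169, 0.215]]
top rack 0.94 [201. 206.] 1258 [[0.476, 0.231, 0.002], [0.55, 0.301, 0.014], [0.624, 0.364, 0.087]]
top plate 0.54 [195. 215.] 266 [[0.493, 0.233, 0.004], [0.513, 0.315, 0.122], [0.53, 0.399, 0.128]]
top bottle 0.62 [245. 139.] 395 [[0.731, 0.119, 0.022], [0.752, 0.148, 0.107], [0.791, 0.181, 0.153]]
top beaker 0.77 [292. 140.] 362 [[0.73, -0.034, 0.001], [0.772, -0.005, 0.034], [0.791, 0.029, 0.094]]
top beaker 0.32 [378. 194.] 4852 [[0.466, -0.343, 0.019], [0.572, -0.243, 0.211], [0.677, -0.169, 0.215]]
0.7
```

View pics/scene0.png

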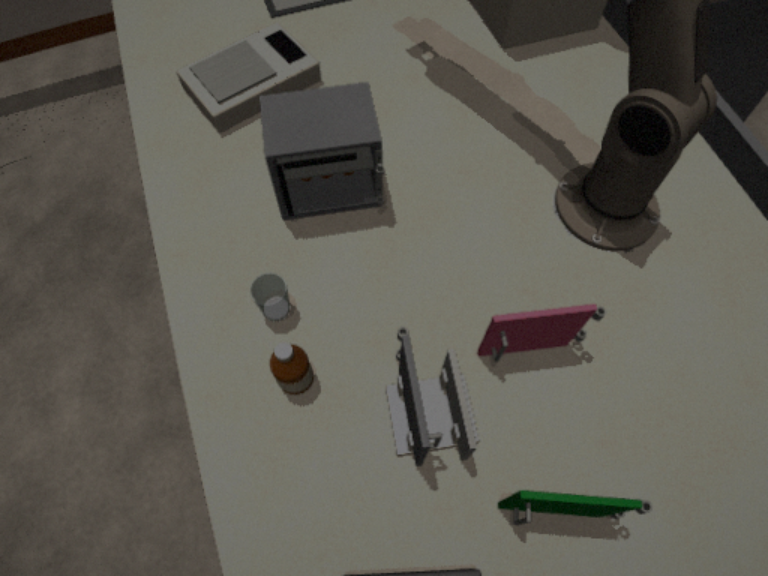

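View pics/top0.png

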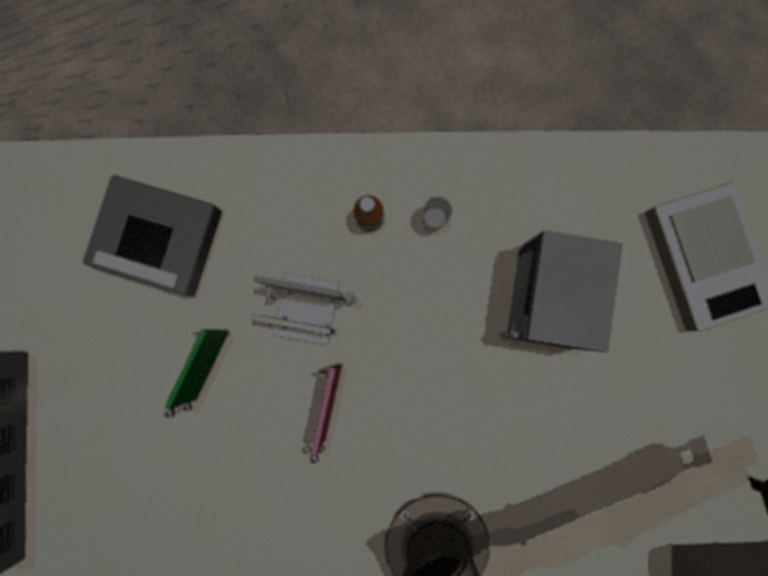

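The first picture shows the cabinet at px (320,155), its open front facing the rack and the hinge at (380,170). The rack is at (430,415), with the beaker and bottle clear of it. The top view gives the same layout.

Door look-alikes in the scene picture: red (540,330), green (575,505) and grey in the rack (410,395). The grey one fits: it is in the rack, with knuckles at its -y end and a handle at (435,437). I'll confirm it in one crop together with the hinge while fitting poses.

```bash
python3 - <<'E'
from h import *
for n in ('scene','top'):
    d=np.load(n+'.npz');C=d['C']
    X,Y,Z=np.moveaxis(np.nan_to_num(C,nan=-9),-1,0)
    def rect(m,t):
        m=cv2.morphologyEx(m.astype(np.uint8),cv2.MORPH_OPEN,np.ones((2,2)))>0
        q=C[m]; r=cv2.minAreaRect((q[:,:2]*1000).astype(np.float32))
        c=np.cov(q[:,:2].T);w,V=np.linalg.eigh(c);a=np.degrees(np.arctan2(V[1,1],V[0,1]))
        print(n,t,len(q),[np.round(x,1) for x in r],'z',np.median(q[:,2]).round(4),'pca',a.round(2),q.mean(0).round(4),np.percentile(q,[1,99],axis=0).round(3).tolist())
    rect((Z>.195)&(Z<.225)&(X>.42)&(X<.75)&(Y<-.12)&(Y>-.4),'cabtop')
    rect((Z>.172)&(Z<.195)&(abs(X-.585)<.05)&(abs(Y-.295)<.13),'doortop')
    rect((Z>.11)&(Z<.14)&(abs(X-.513)<.03)&(abs(Y-.31)<.13),'plate')
    m=(Z>.12)&(Z<.175)&(X>.42)&(X<.52)&(Y>-.185)&(Y<-.11)
    v,u=np.where(m)
    for a,b in zip(v,u): print((b,a),C[a,b].round(3),end=' ')
    print()
    m=(Z>.12)&(Z<.172)&(X>.55)&(X<.63)&(Y>.17)&(Y<.207); print('kn',C[m].mean(0),m.sum())
s=np.load('scene.npz')['f'];t=np.load('top.npz')['f']
f=lambda i,b:cv2.resize(i[b[1]:b[3],b[0]:b[2],::-1],(390,390),interpolation=cv2.INTER_CUBIC)
cv2.imwrite('pics/crop.png',cv2.convertScaleAbs(np.hstack([f(s,(225,85,285,145)),f(s,(245,210,335,300))]),alpha=1.8))
E
```

```text
scene cabtop 3221 [array([ 467.5, -305.9]), array([450.6, 181.2]), np.float64(46.2)] z nan pca nan [nan nan nan] [[nan, nan, nan], [nan, nan, nan]]
scene doortop 420 [array([567.8, 264.8]), array([246.2,  34.6]), np.float64(78.8)] z 0.1807 pca 76.2 [0.5815 0.2964 0.1563] [[0.532, 0.164, -0.003], [0.605, 0.383, 0.184]]
scene plate 369 [array([490.4, 304.1]), array([205.2,  32.7]), np.float64(76.3)] z nan pca nan [nan nan nan] [[nan, nan, nan], [nan, nan, nan]]
(np.int64(253), np.int64(102)) [ 0.479 -0.167  0.173] (np.int64(250), np.int64(103)) [ 0.489 -0.165  0.175] (np.int64(251), np.int64(103)) [ 0.485 -0.166  0.172] (np.int64(252), np.int64(103)) [ 0.483 -0.164  0.173] (np.int64(253), np.int64(103)) [ 0.48  -0.164  0.172] (np.int64(254), np.int64(103)) [ 0.477 -0.164  0.171] (np.int64(250), np.int64(104)) [ 0.488 -0.167  0.167] (np.int64(251), np.int64(104)) [ 0.486 -0.163  0.171] (np.int64(252), np.int64(104)) [ 0.483 -0.164  0.169] (np.int64(253), np.int64(104)) [ 0.48  -0.163  0.169] (np.int64(254), np.int64(104)) [ 0.477 -0.163  0.167] (np.int64(250), np.int64(105)) [ 0.488 -0.
[... 5521 characters left out ...]
55  0.147] (np.int64(344), np.int64(224)) [ 0.482 -0.159  0.144] (np.int64(345), np.int64(224)) [ 0.482 -0.161  0.147] (np.int64(346), np.int64(224)) [ 0.482 -0.162  0.158] (np.int64(347), np.int64(224)) [ 0.482 -0.162  0.169] (np.int64(341), np.int64(225)) [ 0.478 -0.15   0.141] (np.int64(342), np.int64(225)) [ 0.478 -0.152  0.146] (np.int64(344), np.int64(225)) [ 0.478 -0.162  0.129] (np.int64(345), np.int64(225)) [ 0.478 -0.162  0.142] (np.int64(346), np.int64(225)) [ 0.479 -0.162  0.157] (np.int64(347), np.int64(225)) [ 0.479 -0.162  0.171] (np.int64(350), np.int64(226)) [ 0.475 -0.18   0.132] (np.int64(351), np.int64(226)) [ 0.475 -0.177  0.158] 
kn [0.56907739 0.19317097 0.15621828] 33
```

View pics/crop.png

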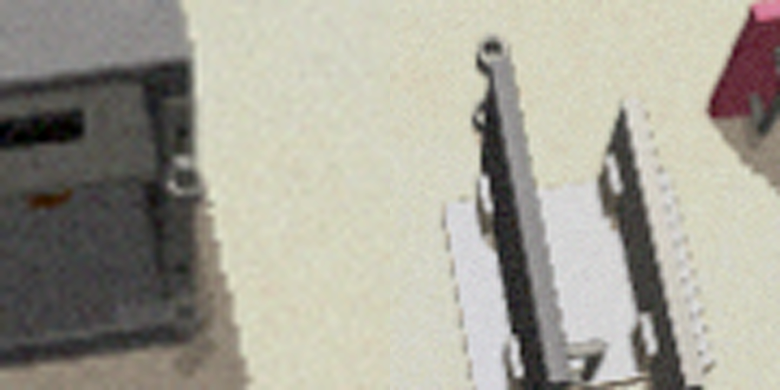

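The left crop shows the cabinet hinge, with the pin and lug at about scene px (253,111). The right crop confirms the grey door: two knuckle tubes at its far (-y) end, a handle on its -x side, and the plain plate beside it. I'll refit the top faces cleanly.

```bash
python3 - <<'E'
from h import *
for n in ('scene','top'):
    C=np.load(n+'.npz')['C']; X,Y,Z=np.moveaxis(np.nan_to_num(C,nan=-9),-1,0)
    for t,m,d in (('cab',(Z>.203)&(Z<.219)&(X>.42)&(X<.75)&(Y<-.12)&(Y>-.4),4),('door',(Z>.175)&(Z<.19)&(abs(X-.585)<.05)&(abs(Y-.295)<.13),0),('plate',(Z>.115)&(Z<.13)&(abs(X-.513)<.03)&(abs(Y-.31)<.13),0)):
        k,l,s,_=cv2.connectedComponentsWithStats(m.astype(np.uint8),connectivity=8)
        q=C[l==1+np.argmax(s[1:,4])]; r=cv2.minAreaRect((q[:,:2]*1000).astype(np.float32))
        print(n,t,len(q),[np.round(x,1) for x in r],np.median(q[:,2]).round(4))
        if t!='cab':
            w,V=np.linalg.eigh(np.cov(q[:,:2].T)); print('  pca',np.degrees(np.arctan2(V[1,1],V[0,1])).round(2),q.mean(0).round(4))
for p in ([.59,.30,.17],[.48,-.05,.26],[.48,-.05,.18],[.46,.0,.18]):
  for yaw in (np.radians(-12),np.radians(168),np.radians(78),np.radians(-102)):
    for r in ([np.pi,0,yaw],):
        j=kin.solve_ik(p,r); print(p,round(yaw,2),None if j is None else np.round(j,2))
print(status.read_tcp_rot())
E
```

```text
scene cab 3135 [array([ 570.1, -263. ]), array([163.3, 221.1]), np.float64(80.1)] 0.2089
scene door 414 [array([585.7, 295.6]), array([178.5,  12.5]), np.float64(79.4)] 0.1808
  pca 79.38 [0.587  0.3    0.1807]
scene plate 348 [array([509.3, 318.4]), array([168.3,  14.1]), np.float64(78.5)] 0.121
  pca 78.65 [0.5103 0.3208 0.1209]
top cab 3951 [array([ 571.2, -262.1]), array([162.4, 219.2]), np.float64(80.1)] 0.2113
top door 231 [array([588.2, 293.9]), array([178.2,  12.3]), np.float64(79.3)] 0.1832
  pca 79.28 [0.5879 0.2933 0.1831]
top plate 196 [array([511.5, 316.5]), array([169.6,  11.9]), np.float64(79.5)] 0.1237
  pca 79.56 [0.5115 0.316  0.1236]
[0.59, 0.3, 0.17] -0.21 [ 0.    0.63 -0.84  1.58  0.5   1.16 -2.73]
[0.59, 0.3, 0.17] 2.93 [ 0.16  0.78 -1.16  1.57  0.73  1.29  0.25]
[0.59, 0.3, 0.17] 1.36 [ 0.11  0.71 -1.04  1.58  0.64  1.23 -1.26]
[0.59, 0.3, 0.17] -1.78 [ 0.17  0.79 -1.19  1.57  0.76  1.3   1.81]
[0.48, -0.05, 0.26] -0.21 [ 0.37  0.14 -0.43  1.91  0.06  1.11 -1.87]
[0.48, -0.05, 0.26] 2.93 [ 0.69  0.18 -0.8   1.89  0.15  1.12  1.2 ]
[0.48, -0.05, 0.26] 1.36 [ 0.51  0.15 -0.59  1.9   0.09  1.11 -0.32]
[0.48, -0.05, 0.26] -1.78 [ 0.99  0.29 -1.18  1.88  0.29  1.16  2.64]
[0.48, -0.05, 0.18] -0.21 [ 0.32  0.22 -0.39  2.01  0.1   0.93 -1.91]
[0.48, -0.05, 0.18] 2.93 [ 0.66  0.28 -0.79  1.99  0.25  0.96  1.11]
[0.48, -0.05, 0.18] 1.36 [ 0.47  0.24 -0.57  2.    0.16  0.94 -0.39]
[0.48, -0.05, 0.18] -1.78 [ 0.94  0.42 -1.17  1.98  0.45  1.04  2.49]
[0.46, 0.0, 0.18] -0.21 [ 0.33  0.19 -0.51  2.05  0.12  0.92 -2.03]
[0.46, 0.0, 0.18] 2.93 [ 0.65  0.26 -0.89  2.03  0.25  0.95  0.99]
[0.46, 0.0, 0.18] 1.36 [ 0.46  0.22 -0.66  2.04  0.17  0.93 -0.5 ]
[0.46, 0.0, 0.18] -1.78 [ 0.86  0.36 -1.17  2.03  0.4   1.01  2.43]
[ 3.14157877e+00 -8.10185350e-06  3.17737447e-01]
```

```bash
cat >> h.py <<'E'
PI=np.pi
CAB=np.array([.5707,-.2625]); CY=np.radians(-99.9); PIN=np.array([.4862,-.1515])
cx=np.array([np.cos(CY),np.sin(CY)]); cy=np.array([-np.sin(CY),np.cos(CY)])   # cabinet axes in world
OY=CY+PI/2                       # door yaw when square open
dy=-cx                           # door +y when square open
def T(pin,back=0.,bot=.06,off=0.021):
    """TCP for knuckle axis at pin + back along door y, door underside at bot"""
    q=np.asarray(pin)+dy*(.106+back)
    return [q[0],q[1],bot+.170-off+.003]
R_OPEN=[PI,0,OY+PI/2]
E
python3 - <<'E'
from h import *
hand.gripper_to(.06)
rot=[PI,0,np.radians(79.35)]
robot.move_ptp([.587,.2947,.28],rot)
print(robot.movel([.587,.2947,.164],vel=.12,force_limit=12), status.read_tcp_pos())
hand.gripper_to(0.0)
print('open',status.read_opening(),status.read_finger_force(),status.read_force())
robot.movel([.587,.2947,.264],vel=.12)
print('F',status.read_force(),status.read_torque(),status.read_opening())
robot.movel(T(PIN,.07,.10),vel=.2,rotation=R_OPEN)
robot.movel(T(PIN,.07,.065),vel=.1)
print(status.read_tcp_pos(),T(PIN,.07,.065),status.read_force(),status.read_torque(),status.read_time())
out=[]
for n in ('scene','top'):
    p=eyes.grab_frame(n);C=cloud(p);np.savez(n+'1.npz',C=C,f=p['frame'])
    for r in nets.search_frame('knuckle_upper',p)[:3]: print(n,r['confidence'],np.array(r['position'])*[512,384])
    b=(215,75,325,185) if n=='scene' else (270,150,380,260)
    out.append(cv2.resize(p['frame'][b[1]:b[3],b[0]:b[2],::-1],(396,396),interpolation=cv2.INTER_CUBIC))
cv2.imwrite('pics/pre.png',cv2.convertScaleAbs(np.hstack(out),alpha=1.7))
E
```

```text
False [0.58739703 0.29521287 0.16493816]
open 0.011314495414969759 30.000759065151215 [-0.0985156  -0.78831425  0.7790174 ]
F [ 0.04146734  0.19731134 -5.28345749] [-0.03878808 -0.09535689 -0.03338344] 0.011311169104938451
[0.51633474 0.0222986  0.21674233] [np.float64(0.5164595216491761), np.float64(0.021879241403240185), 0.21700000000000003] [-0.52588116  0.28009215 -5.0704948 ] [ 0.05299564 -0.14916265 -0.02979235] 9.8167
scene 0.86 [356.4032 219.9168]
scene 0.69 [208.1792  91.008 ]
scene 0.67 [378.3168 334.1952]
top 0.83 [217.9072 273.792 ]
top 0.67 [132.3008 246.2976]
top 0.45 [265.3184 210.5856]
```

View pics/pre.png

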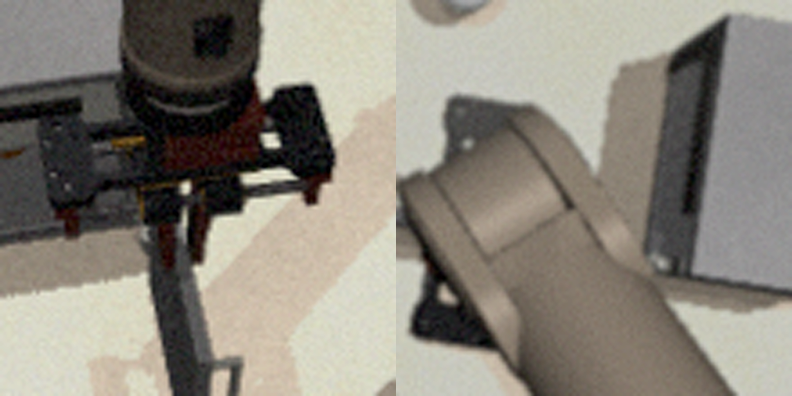

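The picture shows the door held by its top edge at left, with the handle toward the robot. The gripper hides the knuckles in the scene view and the arm hides them in the top view. The pin still shows at crop (660,262). I'll check the door's far end and tilt from the scene cloud.

```bash
python3 - <<'E'
from h import *
C=np.load('scene1.npz')['C'];q=C[~np.isnan(C[...,0])]
tcp=np.array([.5163,.0223]);dx=np.array([-dy[1],dy[0]])*-1
# door coordinates
d=q[:,:2]-tcp; a=np.c_[d@dx,d@dy,q[:,2]]
m=(abs(a[:,0])<.014)&(a[:,1]>.025)&(a[:,1]<.11)&(a[:,2]>.05)&(a[:,2]<.25); a=a[m]
print(len(a),np.percentile(a,[1,50,99],axis=0).round(4).tolist())
for lo in np.arange(.025,.1,.01):
    s=a[(a[:,1]>=lo)&(a[:,1]<lo+.01)]
    if len(s)>3: t=s[s[:,2]>np.percentile(s[:,2],98)-.006]; print(lo.round(3),len(s),'top z',t[:,2].max().round(4),np.median(t[:,2]).round(4),'x',t[:,0].min().round(4),t[:,0].max().round(4))
for lo in np.arange(.06,.24,.02):
    s=a[(a[:,2]>=lo)&(a[:,2]<lo+.02)]
    if len(s)>3: print('z',lo.round(2),len(s),'yend',np.percentile(s[:,1],95).round(4),'x',np.percentile(s[:,0],[5,50,95]).round(4))
E
```

```text
427 [[-0.0073, 0.026, 0.0676], [0.0031, 0.0724, 0.1864], [0.005, 0.092, 0.2357]]
0.025 43 top z 0.2356 0.2334 x -0.0066 0.0045
0.035 48 top z 0.2356 0.234 x -0.0074 0.0037
0.045 42 top z 0.2347 0.2331 x -0.0068 0.0045
0.055 47 top z 0.2372 0.2335 x -0.0074 0.0045
0.065 44 top z 0.2361 0.2327 x -0.0066 0.0044
0.075 48 top z 0.2347 0.2332 x -0.0075 0.0041
0.085 155 top z 0.2359 0.2313 x -0.0056 0.0046
z 0.06 23 yend 0.0916 x [-0.0035  0.0046  0.005 ]
z 0.08 32 yend 0.092 x [-0.0061  0.0046  0.005 ]
z 0.1 34 yend 0.0919 x [-0.0048  0.0044  0.0051]
z 0.12 30 yend 0.0915 x [-0.0045  0.0045  0.0049]
z 0.14 40 yend 0.0917 x [-0.006   0.0044  0.0049]
z 0.16 39 yend 0.0917 x [-0.0047  0.0045  0.0048]
z 0.18 45 yend 0.0909 x [-0.0069  0.0043  0.0048]
z 0.2 42 yend 0.0911 x [-0.0056  0.0042  0.0046]
z 0.22 142 yend 0.0905 x [-0.0066 -0.0003  0.0045]
```

```bash
cat > search.py <<'E'
from h import *
import sys
P0=np.array([.4857,-.152])
bot=lambda: status.read_tcp_pos()[2]-.152
def down(p):
    robot.movel(T(p,0,.0385),vel=.05); robot.sleep(.15)
    hit=robot.movel(T(p,0,.029),vel=.02,force_limit=2.5)
    return hit,bot()
if __name__=='__main__':
    print('enter',robot.movel(T(P0,0,.062),vel=.06,force_limit=6),status.read_force())
    print('down',robot.movel(T(P0,0,.0385),vel=.05,force_limit=4))
    offs=[(0,0)]+[(s,e) for s in (1.5,-1.5,3,-3,4.5,-4.5) for e in (0,)]+[(s,e) for e in (1.5,-1.5) for s in (0,1.5,-1.5,3,-3)]
    for s,e in offs:
        p=P0+cy*s/1e3+cx*e/1e3
        hit,b=down(p); print(s,e,hit,round(b,4),np.round(status.read_force(),1),round(status.read_time(),1))
        if not hit: np.save('pin.npy',p); break
        if status.read_time()>32: break
E
python3 search.py
```

```text
enter False [-0.2629403   0.97349483 -3.35133627]
down False
0 0 False 0.0289 [ 0.2 -0.7 -4.9] 13.0
```

No contact down to 29 mm, which is below the pin tops at 34 mm, so the knuckles are on. I'll lower to the lugs gently.

```bash
python3 - <<'E'
from search import *
p=np.load('pin.npy')
print(robot.movel(T(p,0,.0165),vel=.02,force_limit=3),bot(),status.read_force(),status.read_torque(),status.read_time())
# side-play check: a pin inside the bore must resist a small sideways move
z=status.read_tcp_pos()
for v in (cy,-cy):
    h=robot.movel([z[0]+v[0]*.004,z[1]+v[1]*.004,z[2]],vel=.02,force_limit=3); q=status.read_tcp_pos()
    print(h,((np.array(q)-z)[:2]@cy*1e3).round(2),np.round(status.read_force(),1)); robot.movel(z,vel=.03)
E
```

```text
True 0.018173579385033695 [-0.51767576  2.76328478  0.37045245] [ 0.45240689 -0.18549539  0.01834532] 13.5083
False 3.76 [-1.   2.   1.6]
False -3.64 [ 2.6 -0.1 -1.3]
```

```bash
python3 - <<'E'
from search import *
p=np.load('pin.npy'); z=np.array(status.read_tcp_pos())
for v in (dy,-dy):
    h=robot.movel([z[0]+v[0]*.005,z[1]+v[1]*.005,z[2]],vel=.02,force_limit=5); q=np.array(status.read_tcp_pos())
    print(h,((q-z)[:2]@dy*1e3).round(2),np.round(status.read_force(),1)); robot.movel(z,vel=.03)
robot.sleep(.3)
print(bot(),status.read_force(),status.read_time())
E
```

```text
True 0.27 [-0.4 -0.8  3.7]
True -0.17 [-0.4  2.3  0.4]
0.01806968213503249 [0.98012061 0.90463388 0.9969777 ] 16.05
```

```bash
python3 - <<'E'
from search import *
hand.gripper_to(.05); robot.sleep(.3)
z=np.array(status.read_tcp_pos()); robot.movel([z[0],z[1],.30],vel=.15)
robot.move_ptp([.47,.2,.34],R_OPEN)
print(status.read_time(),status.read_force())
out=[]
for n in ('scene','top'):
    p=eyes.grab_frame(n);C=cloud(p);np.savez(n+'2.npz',C=C,f=p['frame'])
    b=(215,75,325,185) if n=='scene' else (270,150,380,260)
    out.append(cv2.resize(p['frame'][b[1]:b[3],b[0]:b[2],::-1],(396,396),interpolation=cv2.INTER_CUBIC))
    X,Y,Z=np.moveaxis(np.nan_to_num(C,nan=-9),-1,0)
    m=(Z>.182)&(Z<.2)&(X>.42)&(X<.6)&(Y>-.155)&(Y<.1)
    k,l,s,_=cv2.connectedComponentsWithStats(m.astype(np.uint8),connectivity=8)
    if k>1:
        q=C[l==1+np.argmax(s[1:,4])]; r=cv2.minAreaRect((q[:,:2]*1000).astype(np.float32)); print(n,len(q),r,np.median(q[:,2]))
cv2.imwrite('pics/hung.png',cv2.convertScaleAbs(np.hstack(out),alpha=1.7))
E
```

```text
19.125 [ 0.60193932 -0.46572507  0.05107653]
scene 249 ((502.11822509765625, -44.44447326660156), (175.65695190429688, 12.495572090148926), 80.16107940673828) 0.18688990828099367
top 237 ((504.83856201171875, -46.4903564453125), (177.0919952392578, 12.34040641784668), 79.9372329711914) 0.18897357890568137
```

View pics/hung.png

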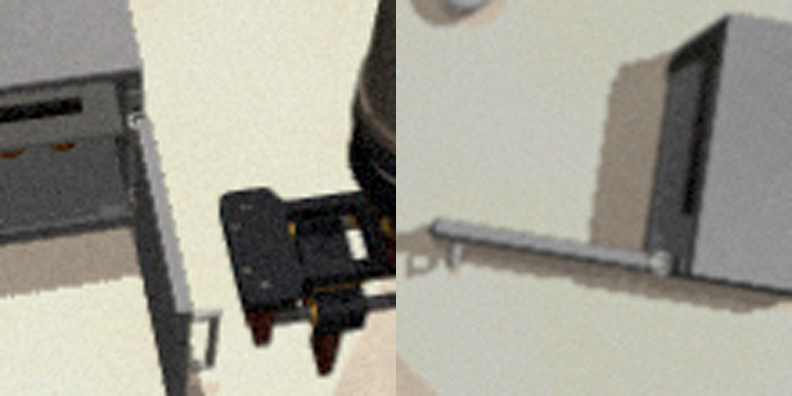

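The picture shows the door hanging square-open on its pin. The knuckle sits on the hinge at crop (660,262) in the top view, the door is level and its top is about 0.188 m. Now I'll push it shut by the front face, above the handle.

```bash
cat > shut.py <<'E'
from h import *
P=np.array([.4857,-.152])
def W(deg,gap,r=.156,z=.182):
    y=OY-np.radians(deg); c,s=np.cos(y),np.sin(y); n=-(.006+.0135+gap)
    return [P[0]+c*n-s*r,P[1]+s*n+c*r,z],[PI,0,y+PI/2]
E
python3 - <<'E'
from shut import *
hand.gripper_to(0)
for a in range(0,91,15): assert kin.solve_ik(*W(a,0)) is not None,a
p,r=W(0,.035); robot.move_ptp([p[0],p[1],.28],r); robot.movel(p,vel=.15)
for a in range(0,81,8):
    p,r=W(a,.0); h=robot.movel(p,vel=.10,rotation=r,force_limit=15)
    if h: print('stop',a,status.read_force()); break
else:
    for a in range(83,95,2):
        p,r=W(a,.0); h=robot.movel(p,vel=.03,rotation=r,force_limit=6)
        print(a,h,np.round(status.read_force(),1))
        if h: break
print(status.read_tcp_pos(),status.read_time())
E
```

```text
83 False [ 0.1 -0.5 -0.1]
85 False [-0.6  0.4  0.3]
87 False [-0.2 -0.5 -0.1]
89 False [0.4 0.6 0.3]
91 False [ 0.2  0.3 -0.6]
93 False [-0.2 -0.   0.7]
[ 0.64205097 -0.16823192  0.18195908] 27.9583
```

```bash
python3 - <<'E'
from shut import *
z=np.array(status.read_tcp_pos())
h=robot.movel([z[0]+cx[0]*.02,z[1]+cx[1]*.02,z[2]],vel=.02,force_limit=6)
q=np.array(status.read_tcp_pos()); print(h,(q-z)[:2]@cx*1e3,status.read_force()); 
robot.movel([q[0]-cx[0]*.06,q[1]-cx[1]*.06,q[2]],vel=.04)
z=status.read_tcp_pos(); robot.movel([z[0],z[1],.32],vel=.15)
robot.move_ptp([.45,.2,.34],R_OPEN)
out=[]
for n in ('scene','top'):
    p=eyes.grab_frame(n);C=cloud(p)
    b=(160,50,270,160) if n=='scene' else (300,130,410,240)
    out.append(cv2.resize(p['frame'][b[1]:b[3],b[0]:b[2],::-1],(396,396),interpolation=cv2.INTER_CUBIC))
    X,Y,Z=np.moveaxis(np.nan_to_num(C,nan=-9),-1,0)
    u=(X-CAB[0])*cx[0]+(Y-CAB[1])*cx[1]; v=(X-CAB[0])*cy[0]+(Y-CAB[1])*cy[1]
    m=(Z>.183)&(Z<.197)&(u<-.083)&(u>-.14)&(abs(v)<.12)
    if m.sum()>20:
        c=np.polyfit(v[m],u[m],1); print(n,m.sum(),'tilt rad',c[0].round(4),'u0',c[1].round(4),'v',np.percentile(v[m],[1,99]).round(3),'z',np.median(Z[m]).round(4))
print(status.read_time())
cv2.imwrite('pics/shut.png',cv2.convertScaleAbs(np.hstack(out),alpha=1.7))
E
```

```text
True 16.277536257009654 [0.78399988 0.78648112 0.2915596 ]
scene 102 tilt rad 0.2361 u0 -0.0942 v [-0.11   0.092] z 0.1857
top 145 tilt rad 0.2199 u0 -0.0925 v [-0.108  0.089] z 0.1879
33.0917
```

View pics/shut.png

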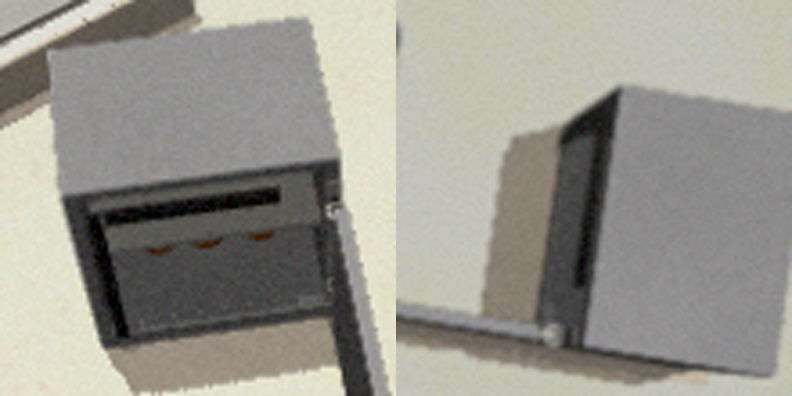

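The picture shows the door still open, about 78° or more: the top view has it running left from the pin at crop (555,335). The push didn't take. I'll push part-way and look.

```bash
python3 - <<'E'
from shut import *
p,r=W(0,.035); robot.move_ptp([p[0],p[1],.27],r); robot.movel(p,vel=.2)
for a in (0,10,20,30):
    p,r=W(a,-.005); h=robot.movel(p,vel=.10,rotation=r,force_limit=15)
    print(a,h,np.round(status.read_force(),1),np.round(np.array(status.read_tcp_pos())-p,4))
out=[]
for n in ('scene','top'):
    f=eyes.grab_frame(n); C=cloud(f)
    b=(180,70,310,200) if n=='scene' else (260,130,390,260)
    out.append(cv2.resize(f['frame'][b[1]:b[3],b[0]:b[2],::-1],(396,396),interpolation=cv2.INTER_CUBIC))
print(status.read_time(),status.read_tcp_rot(),status.read_opening())
cv2.imwrite('pics/mid.png',cv2.convertScaleAbs(np.hstack(out),alpha=1.7))
E
```

```text
0 False [-0.7 -0.4  0.1] [-0.      0.0002  0.0003]
10 False [ 0.6  0.3 -0.3] [-0.0008  0.0003 -0.0001]
20 False [-0.7  0.5  0.5] [-0.0009  0.0004 -0.0001]
30 False [-1.   0.2 -0.3] [-0.0008  0.0005 -0.0001]
36.4333 [-3.14099730e+00  3.64449156e-04  8.77731473e-01] 0.0005607886975734538
```

View pics/mid.png

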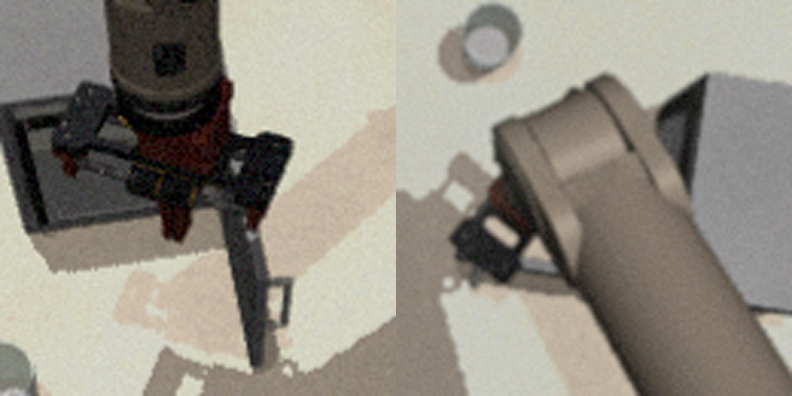

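In the picture the fingers (scene crop (175,235)) seem to be on the far (+x) side of the door, whose end is at (255,300), and the door hasn't moved. I'll measure where finger and door really are.

```bash
cat >> shut.py <<'E'
def door():
    f=eyes.grab_frame('scene'); C=cloud(f); q=C[~np.isnan(C[...,0])]
    d=q[:,:2]-P; rad=np.hypot(*d.T); ang=np.degrees(OY+PI/2-np.arctan2(d[:,1],d[:,0]))
    m=(rad>.1)&(rad<.205)&(q[:,2]>.03)&(q[:,2]<.13)&(ang<95)&(ang>-40)
    h=np.histogram(ang[m],np.arange(-40,100,5)); 
    k=(rad>.1)&(rad<.22)&(q[:,2]>.155)&(q[:,2]<.195)&(ang<110)&(ang>-40)
    return dict(zip(h[1][h[0]>3].tolist(),h[0][h[0]>3].tolist())),{int(a):int(n) for a,n in zip(np.arange(-40,110,5),np.histogram(ang[k],np.arange(-40,115,5))[0]) if n>3}
E
python3 - <<'E'
from shut import *
print(door()); print(status.read_tcp_pos(),W(30,-.005)[0])
f=eyes.grab_frame('scene');C=cloud(f)
K=np.array([[f['fx'],0,f['cx']],[0,f['fy'],f['cy']],[0,0,1]])
t=np.array(status.read_tcp_pos());
for w in (t,t-[0,0,.022],[P[0]+.196*dy[0],P[1]+.196*dy[1],.19]):
    uv=cv2.projectPoints(np.array([w],float),cv2.Rodrigues(np.array(f['R']))[0],np.array(f['t'],float),K,np.array(f['distortion'],float))[0].ravel(); print(uv,((uv-[180,70])*396/130).round())
E
```

```text
Traceback (most recent call last):
  File "shut.py", line 12, in door
    return dict(zip(h[1][h[0]>3].tolist(),h[0][h[0]>3].tolist())),{int(a):int(n) for a,n in zip(np.arange(-40,110,5),np.histogram(ang[k],np.arange(-40,115,5))[0]) if n>3}
                    ~~~~^^^^^^^^
IndexError: boolean index did not match indexed array along axis 0; size of axis is 28 but size of corresponding boolean axis is 27
```

```bash
sed -i 's/h\[1\]\[h\[0\]>3\]/h[1][:-1][h[0]>3]/' shut.py
python3 - <<'E'
from shut import *
print(door()); print(status.read_tcp_pos(),W(30,-.005)[0])
f=eyes.grab_frame('scene');C=cloud(f)
K=np.array([[f['fx'],0,f['cx']],[0,f['fy'],f['cy']],[0,0,1]])
t=np.array(status.read_tcp_pos());
for w in (t,t-[0,0,.022],[P[0]+.196*dy[0],P[1]+.196*dy[1],.19]):
    uv=cv2.projectPoints(np.array([w],float),cv2.Rodrigues(np.array(f['R']))[0],np.array(f['t'],float),K,np.array(f['distortion'],float))[0].ravel(); print(uv,((uv-[180,70])*396/130).round())
E
```

```text
({-15: 18, -10: 32, -5: 47, 0: 149, 90: 100}, {-5: 64, 0: 76, 90: 113, 95: 18})
[ 0.57391804 -0.02248924  0.18199793] [np.float64(0.5746422478234668), np.float64(-0.023021216659060484), 0.182]
[237.44765374 148.45362716] [175. 239.]
[237.76180683 153.02188628] [176. 253.]
[265.19200934 160.1122814 ] [260. 274.]
```

```bash
python3 - <<'E'
from shut import *
z=status.read_tcp_pos(); robot.movel([z[0],z[1],.25],vel=.25)
k=dict(r=.13,z=.165)
p,r=W(0,.02,**k); robot.movel([p[0],p[1],.25],vel=.25,rotation=r); robot.movel(p,vel=.2)
for a,g in ((0,0),(0,-.006),(0,-.012),(0,-.018),(8,-.012)):
    p,r=W(a,g,**k); h=robot.movel(p,vel=.06,rotation=r,force_limit=10)
    print(a,g,h,np.round(status.read_force(),1),door()[0],np.round(np.array(status.read_tcp_pos())-p,4))
    if h: break
print(status.read_time())
f=eyes.grab_frame('scene'); save(f,'mid2',(200,90,300,190),4)
E
```

```text
0 0 False [-0.6 -0.2 -0.2] {-15: 17, -10: 32, -5: 45, 0: 145, 90: 99} [-0.      0.0001  0.    ]
0 -0.006 False [-0.2  0.1 -0.1] {-10: 39, -5: 12, 0: 127, 5: 7, 90: 103} [ 0.  0. -0.]
0 -0.012 False [0.  0.4 0.4] {-5: 43, 0: 15, 5: 82, 90: 103} [ 0.0002  0.     -0.    ]
0 -0.018 False [ 0.   0.4 -0.1] {-5: 42, 0: 14, 5: 79, 90: 101} [ 0.0001  0.     -0.    ]
8 -0.012 False [-0.5  0.  -0.2] {0: 38, 5: 17, 10: 120, 90: 103} [-0.0004  0.0002 -0.0001]
40.0917
```

View pics/mid2.png

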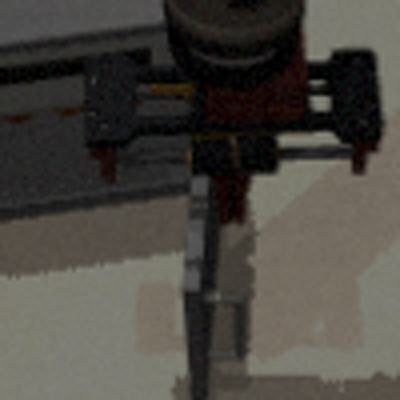

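Now the fingers are on the front side at (230,190) and the door is following at about 10°. I'll carry on at this height.

```bash
python3 - <<'E'
from shut import *
k=dict(r=.13,z=.165)
for a in range(16,81,8):
    p,r=W(a,-.010,**k); h=robot.movel(p,vel=.08,rotation=r,force_limit=10)
    if h: print('hit',a,status.read_force()); break
print(door(),status.read_time())
if not h:
  for a in range(83,100,2):
    p,r=W(min(a,90),-.010-max(0,a-90)*.0015,**k); h=robot.movel(p,vel=.02,rotation=r,force_limit=5)
    print(a,h,np.round(status.read_force(),1))
    if h: break
print(door(),status.read_tcp_pos(),status.read_time())
E
```

```text
({75: 38, 80: 438, 85: 138, 90: 27}, {80: 8, 85: 165, 90: 92, 95: 15}) 43.5417
83 False [0.4 0.5 0. ]
85 False [ 0.4  0.5 -0.3]
87 False [-0.4 -0.  -0.4]
89 True [1.2 1.1 0.3]
({75: 39, 80: 4, 85: 565, 90: 26}, {85: 90, 90: 77, 95: 11}) [ 0.61562185 -0.16029521  0.16434266] 45.0917
```

```bash
python3 - <<'E'
from shut import *
z=np.array(status.read_tcp_pos())
h=robot.movel([z[0]+cx[0]*.008,z[1]+cx[1]*.008,z[2]],vel=.02,force_limit=10); robot.sleep(.3)
q=np.array(status.read_tcp_pos()); print(h,(q-z)[:2]@cx*1e3,status.read_force())
robot.movel([q[0]-cx[0]*.07,q[1]-cx[1]*.07,q[2]],vel=.06)
robot.movel([q[0]-cx[0]*.07,q[1]-cx[1]*.07,.32],vel=.2)
robot.move_ptp([.45,.2,.34],R_OPEN)
out=[]
for n in ('scene','top'):
    p=eyes.grab_frame(n);C=cloud(p)
    b=(160,50,270,160) if n=='scene' else (300,130,410,240)
    out.append(cv2.resize(p['frame'][b[1]:b[3],b[0]:b[2],::-1],(396,396),interpolation=cv2.INTER_CUBIC))
    X,Y,Z=np.moveaxis(np.nan_to_num(C,nan=-9),-1,0)
    u=(X-CAB[0])*cx[0]+(Y-CAB[1])*cx[1]; v=(X-CAB[0])*cy[0]+(Y-CAB[1])*cy[1]
    for t,m in (('topedge',(Z>.184)&(Z<.194)&(u<-.083)&(u>-.125)&(abs(v)<.12)),('face',(Z>.06)&(Z<.18)&(u<-.083)&(u>-.115)&(v>-.08)&(v<.05))):
        if m.sum()>20: c=np.polyfit(v[m],u[m],1); print(n,t,m.sum(),'yaw err',c[0].round(4),'u0',c[1].round(4),'v',np.percentile(v[m],[1,99]).round(3),'z',np.median(Z[m]).round(4), 'lean',np.polyfit(Z[m],u[m],1)[0].round(3))
print(status.read_time())
cv2.imwrite('pics/shut2.png',cv2.convertScaleAbs(np.hstack(out),alpha=1.7))
E
```

```text
True -0.1465346184418438 [-0.48269018  0.28311316  0.28865194]
scene topedge 276 yaw err 0.0147 u0 -0.0933 v [-0.084  0.092] z 0.1869 lean -0.242
scene face 1121 yaw err 0.0008 u0 -0.0996 v [-0.079  0.049] z 0.1248 lean 0.014
top topedge 327 yaw err 0.0066 u0 -0.0931 v [-0.083  0.09 ] z 0.1888 lean -0.444
top face 321 yaw err -0.0008 u0 -0.1017 v [-0.079  0.049] z 0.1257 lean 0.012
49.3333
```

View pics/shut2.png

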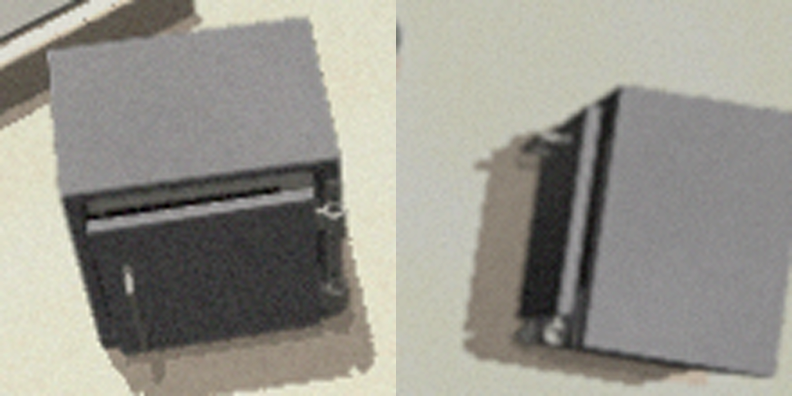

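The picture shows the door shut flush with the cabinet front, with the handle at scene crop (128,280) and the knuckles on the pins at (330,210). Yaw error is about 0.001 rad by the face fit (0.015 at most by the top-edge fit), and the arm is clear, so I'm handing in.

```bash
python3 -c "
from h import *
print(robot.finish_job(),status.read_time())"
```

```text
the job is handed in; nothing more can be done
the job is handed in; nothing more can be done
```

The grey door is hung on both pins, shut flush against the cabinet (within about 0.015 rad by camera) and released; the job was handed in after about 49 s with no verdict shown, and the first push to shut it missed, so it took a second.

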